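Load the dead-weight hanger and hang it in the fork

ROBOT

A 7-joint arm with a two-finger parallel gripper is mounted at the origin on the work surface. World frame = base frame: x ahead of the robot, y to its left, z up, the work surface at z = 0. Lengths are in m, angles in rad, forces in N, time in s.
With the tool pointing down it reaches from about 0.4 to 0.85 m from the base axis. Payload 10.4 kg.
Tool frame: the origin (TCP) lies midway between the tips of the shut fingers; the grasp point (between the pads) lies 19 mm behind it; z points along the fingers, y is the line along which they close (so a half turn about z gives the same grasp; the last joint's range is limited). The gripper opens to 85 mm and grips with 20 to 120 N. Pads are 22 mm wide; open, the fingers measure 114 mm over their backs; the gripper's body (76 mm by 85 mm) begins 54 mm behind the grasp point. The pads swing forward as they close: fully open they stand 13 mm farther back than shut.
Start: joints at [1.15, 0.332, -0.065, 1.46, 0.022, 1.35, -0.088], TCP at [0.242, -0.576, 0.231] pointing down, gripper open.
Joint ranges: [-2.6, 2.6], [-0.5, 2.12], [-1.47, 1.34], [0.16, 2.42], [-1.27, 4.41], [0.06, 2.06], [-2.6, 2.6]. Speed limits (rad/s): [2.22, 2.22, 2.79, 2.79, 3.14, 3.14, 3.14].

INTERFACE

Orientations are given as a unit quaternion [x, y, z, w].
In Python, from workcell import get_obs, camera, camera_params, hand_in gives the robot as it stands.
- The arm moves only by the tool carry_out, never from a script. Its argument "commands" is a list that holds one entry, the list of rows, each a list of 6 numbers: the shift along the tool's x, y, z in units of 40 mm (1.0 is 40 mm), then the turn, a rotation vector about the tool's x, y, z in units of 6 degrees (1.0 is 6 degrees). In form: [[[x, y, z, ax, ay, az], ...]]. A call has 1 to 20 rows; each row shifts and turns the commanded pose from where the row before left it, along the tool's axes as they then stand; what a row does not reach is not made up. A row lasts 1/12 s, in which the tool goes at most 41.7 mm and 7.16 degrees, less where a joint would pass 70% of its speed; a pose out of reach is approached as far as the arm can. A call is refused whole if a number of a shift passes 1 or a number of a turn 1, either way. A call with a gripper value outside its range is refused whole. "hand" is the closure, from -1 (fully open) to 1 (shut), set as the call begins (left out, the last holds). The fingers move at their own pace and stop on an object; "force" is the grip in N (left out, the last holds). Time passes only in rows, so rows that do not move let the fingers close. It gives the time, the measured TCP pose, the force, the opening and the grip force at its end, in the units of the state.
- get_obs(): the state, without advancing time (a new reading comes with each control period).
- camera(name): name is "scene" or "top" or "wrist"; returns the picture (400x640x3 uint8, red, green, blue); there is no depth.
- camera_params(name): a dict with "mtx" (3x3 intrinsics, pixels), "R" (3x3) and "t" (3): a world point X has camera coordinates R X + t. Camera axes: x right, y down, z forward; pixel columns grow to the right and rows downward; lengths in m; the calibration is good to about 2 mm. A picture is of the moment at which its call begins: read the wrist's pose just before it. camera_params takes no time and is no camera call; for the wrist camera it gives the pose at the moment of the call.
- hand_in(): hands the job in; it is judged then, once.
The state is a dict: "clock": time; "joint_pos": joint angles; "joint_velocities": joint speeds; "tau": joint torques, N m; "position": TCP position; "ee_rot": TCP orientation; "ft_force": force on the tool from outside, world axes, zero at the start; "torque": the same for the moment, N m; "grip_width": opening from 0.0 (shut) to 1.0 (fully open); "grasp_force": force on a finger pad.
Only numpy, scipy, OpenCV 4.12 (cv2) and the standard library are available. Lean on these libraries where they do the work, as an engineer would, in place of code of your own. Each camera call takes 0.05 s, during which the arm holds its last target. There are 200 camera calls.

TASK

Make up the belt-tension weight: with the hanger standing in its wooden cup, slide the larger slotted disc onto the stem first and let it lie on the foot, then take the smaller slotted disc out of its trough and slide it on top, its slot facing the opposite way so that neither disc can slip off, with both slots pushed home so that the discs sit centred on the stem. The smaller disc can only be taken end to end in the trough, which covers its slot, so lay it on the open end of the rack and take it again across the slot. Then lift the loaded hanger by its knob, hang it in the fork of the grey stand with its collar resting on the tines behind the little lips, and let go; leave the other things on the bench alone.

Things in the scene. Friction and masses are not known exactly. Their poses are not given: they have to be found in the camera images.
- hanger: Steel weight hanger, one loose rigid piece of revolution about its z axis, 75 mm tall, 200 g, standing upright in the cup. Origin: centre of its underside, z up. From below: round foot 48 mm diameter from 0 to 6 mm; stem 8 mm diameter from 6 to 52 mm; collar 26 mm diameter from 52 to 57 mm; plain knob 18 mm diameter from 57 to 75 mm (the grip).
- hanger_collar (a point): Point on the hanger's axis in the plane of the collar's underside, 52 mm above the hanger's underside.
- cup: Low round wooden cup fixed to the bench, 72 mm outside, 51 mm inside, rim 9 mm above the bench, floor 4 mm above the bench; the hanger's foot stands in it with its top 1 mm above the rim. Origin: centre of its underside on the bench.
- disc_large: The larger slotted disc, bare steel, 60 mm diameter, 14 mm thick, about 260 g, lying flat on the bench. Origin: centre of its underside, z up. A straight through slot 12 mm wide runs along its own +x from the rim to a flat end 6 mm past the centre (at x = -6 mm); the last 6 mm at the mouth flare to about 19 mm.
- slot_large (a point): Point in the large disc's slot, 25 mm from its centre along its +x (towards the slot mouth), at half thickness.
- disc_small: The smaller slotted disc, bare steel, 52 mm diameter, 12 mm thick, about 170 g, lying flat in the trough of the rack with its slot pointing roughly along the trough (within 20 degrees), mouth towards the board's bare end. Origin: centre of its underside, z up. Slot as in the large disc: 12 mm wide, along its own +x, flat end 6 mm past the centre, mouth flared to about 19 mm over the last 6 mm.
- slot_small (a point): Point in the small disc's slot, 25 mm from its centre along its +x (towards the slot mouth), at half thickness.
- rack: Plywood board fixed on the bench, 190 mm along its x, 76 mm along its y, 6 mm thick; origin: centre of its underside, z up. Near its -x end two wooden walls, 66 mm long in x, 8 mm thick, tops 30 mm above the bench, stand 57 mm apart and form a trough along x with both ends open. The +x end of the board is bare.
- rack_trough (a point): Middle of the trough's floor on the board's top (6 mm above the bench), 50 mm from the board's centre towards its -x.
- rack_open_end (a point): Middle of the bare end of the board on its top (6 mm above the bench), 55 mm from the board's centre towards its +x: a place to lay a disc down and take it again.
- stand: Grey stand fixed on the bench: base plate 90 by 110 mm, post 24 mm diameter, and a steel arm 6 mm thick, its top face 140 mm above the bench, that points along the stand's own -x (roughly towards the robot) and ends in a two-tine fork open to -x, its seat 90 mm from the post. A block on the post rises to 149 mm. Origin: centre of the base's underside (on the post's axis).
- fork_seat (a point): Where the hanger's axis should hang: on the tines' top face, midway between them, 140 mm above the bench. Its axes are the stand's. Tines 6 mm thick, 11 mm wide, 14 mm apart, from 24 mm before this point (mouth, -x) to the slot's closed end 13 mm beyond it; 3 mm high lips on their last 4 mm at the mouth. The stem enters along +x; the collar rests on top behind the lips.
- plain_washer: Bystander: steel washer 54 mm diameter, 10 mm thick, round hole, no slot. Origin: centre of underside.
- spacer_ring: Bystander: steel ring 40 mm diameter, 12 mm thick. Origin: centre of underside.
- wood_block: Bystander: wooden block 60 by 90 by 60 mm, at the far side. Origin: centre of underside.
- file_handle_a: Bystander: turned wooden file handle 115 mm long, 27 mm thick, lying down, far left.
- file_handle_b: Bystander: a second, paler file handle of the same size beside it.
- sanding_block: Bystander: cork sanding block 100 by 50 by 30 mm, at the left.
- polish_tin: Bystander: aluminium tin 70 mm diameter, 40 mm tall, at the right.
- scraper: Bystander: screwdriver-like scraper 200 mm long with dark wooden handle, lying at the far side.

How it is judged:
On the way, in this order (a step that is already met when the one before it is completed fails the run):
1. the larger disc lies on the hanger's foot, centred on the stem and let go, with the hanger standing in its cup (horizontal distance between disc_large and hanger below 0.008 m and z of disc_large in the frame of hanger between 0.003 and 0.01 m and angle between the z axis of disc_large and the z axis of hanger, either way round below 0.12 rad and horizontal distance between hanger and cup below 0.01 m and height (world z) of hanger below 0.01 m and angle between hanger's own z axis and vertical below 0.12 rad and contact force between the fingers and disc_large below 0.05 N), for 0.2 s.
2. the smaller disc lies on the larger one, centred on the stem and let go, the slots facing away from each other, with the hanger still in its cup (horizontal distance between each of disc_large, disc_small and hanger below 0.008 m and z of disc_large in the frame of hanger between 0.003 and 0.01 m and angle between the z axis of each of disc_large, disc_small and the z axis of hanger, either way round below 0.12 rad and z of disc_small in the frame of hanger between 0.017 and 0.024 m and horizontal distance between slot_large and slot_small above 0.0354 m and horizontal distance between hanger and cup below 0.01 m and height (world z) of hanger below 0.01 m and angle between hanger's own z axis and vertical below 0.12 rad and contact force between the fingers and disc_small below 0.05 N), for 0.2 s.
At the end, for the whole second after the job is handed in: The hanger hangs upright (8 degrees) and at rest in the fork, collar on the tines (4 mm in height, 13 mm sideways), with the larger disc on its foot and the smaller on that, both flat, within 8 mm of the stem axis, slots at least a quarter turn apart (horizontal distance between each of disc_large, disc_small and hanger below 0.008 m and z of disc_large in the frame of hanger between 0.003 and 0.01 m and angle between the z axis of each of disc_large, disc_small and the z axis of hanger, either way round below 0.12 rad and z of disc_small in the frame of hanger between 0.017 and 0.024 m and horizontal distance between slot_large and slot_small above 0.0354 m and horizontal distance between hanger_collar and fork_seat below 0.013 m and z of hanger_collar in the frame of fork_seat between -0.004 and 0.004 m and angle between hanger's own z axis and vertical below 0.15 rad and linear speed of hanger below 0.03 m/s and contact force between hanger and stand above 1 N); the robot touches nothing.
It fails at once if a bystander (washer, ring, block, handle, tin, scraper) is shifted by more than 30 mm (distance of any of plain_washer, spacer_ring, wood_block, file_handle_a, file_handle_b, sanding_block, polish_tin, scraper from where it was at the start of the episode above 0.03 m).
It also fails if it takes over 72 s, if anything falls off the work surface, if the arm or the gripper's body presses on something with over 40 N, if the wrist force passes 120 N, or if a joint passes its speed limit or range.

## Working session

There is one attempt and no reset: what is moved stays moved. The work goes in short steps, Python scripts to look and compute and a tool call to move; the robot and the scene stay as the last step left them, time stands still between calls to the robot, and variables do not carry over. Pictures are saved under pics/ and viewed, at most 10 in all, crops included, and the job is handed in when it is done.

Besides the shell and the picture viewer there is one more tool, called after "Call:" as name(argument=value, ...) on one line, values as JSON. carry_out: Moves the arm, as the interface text tells. Its arguments: {"type":"object","properties":{"commands":{"type":"array"},"hand":{"type":"number"},"force":{"type":"number"}},"required":["commands"]}

```bash
mkdir -p pics; ls
python3 - <<'E'
from workcell import *
import cv2
print(get_obs())
for n in("top","scene"):
    cv2.imwrite(f"pics/{n}0.png",camera(n)[:,:,::-1]); print(n,camera_params(n))
E
```

```text
pics
{'clock': 0.0, 'joint_pos': array([ 1.150372  ,  0.3328607 , -0.06473832,  1.46097553,  0.02157636,
        1.34993374, -0.08845539]), 'joint_velocities': array([ 0.00052658,  0.00032297, -0.00036   ,  0.00034406,  0.00034576,
       -0.00150435,  0.00018747]), 'tau': array([-1.86951011e-04, -6.25452375e+01,  4.90501116e-02, -3.91601264e+01,
        1.61408808e-02,  9.87851643e-03,  2.02619566e-05]), 'position': array([ 0.24199843, -0.57580967,  0.23050668]), 'ee_rot': array([ 9.80272229e-01,  1.97650722e-01, -1.64291553e-04, -7.22957969e-04]), 'ft_force': array([-0.20946129, -0.31831926,  0.39774968]), 'torque': array([-0.02987734, -0.01903539, -0.00363407]), 'grasp_force': 0.0, 'grip_width': 1.0036355106292487}
top {'mtx': array([[394.56569089,   0.        , 317.70791709],
       [  0.        , 394.56569089, 205.07064789],
       [  0.        ,   0.        ,   1.        ]]), 'R': array([[-0.02107508, -0.99973189,  0.00959144],
       [-0.99376388,  0.01989666, -0.10971543],
       [ 0.10949517, -0.01184389, -0.99391676]]), 't': array([0.04998876, 0.61301879, 1.17950244])}
scene {'mtx': array([[447.92216799,   0.        , 320.81222784],
       [  0.        , 447.92216799, 200.50210339],
       [  0.        ,   0.        ,   1.        ]]), 'R': array([[-0.68195858,  0.73132864,  0.00953523],
       [ 0.60615887,  0.57243794, -0.55216503],
       [-0.40927243, -0.37077382, -0.83368031]]), 't': array([ 0.37528586, -0.33948274,  1.60816618])}
```

View pics/top0.png

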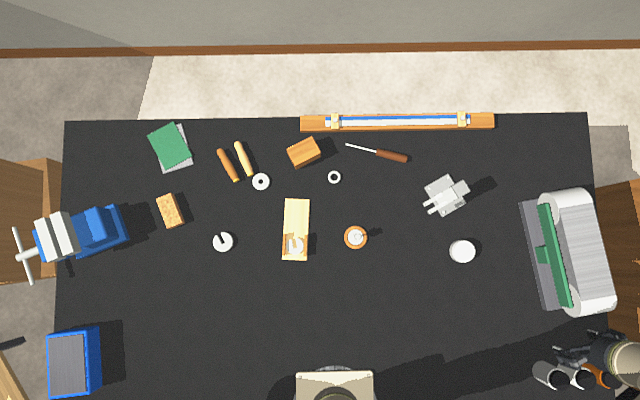

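View pics/scene0.png

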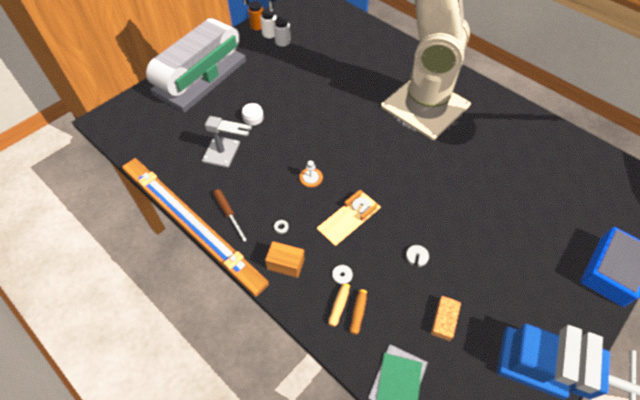

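```bash
cat > h.py <<'E'
import numpy as np, cv2
from workcell import *
from scipy.spatial.transform import Rotation as Ro
def p2w(P,u,v,z):
    K,R,t=P["mtx"],P["R"],P["t"]; d=R.T@np.linalg.solve(K,[u,v,1]); c=-R.T@t
    return c+d*(z-c[2])/d[2]
def w2p(P,X):
    q=P["mtx"]@(P["R"]@np.asarray(X)+P["t"]); return q[:2]/q[2]
def plan(start,target,n):
    """start/target=(x,y,z,yaw deg of tool y; tool down); n equal rows, -> row"""
    def RR(y): 
        y=np.radians(y); a=np.array([np.cos(y),np.sin(y),0]); z=np.array([0,0,-1]); return np.c_[np.cross(a,z),a,z]
    S,T=np.array(start,float),np.array(target,float)
    dy=(T[3]-S[3])/n; A=sum(RR(S[3]+dy*k) for k in range(n))
    return np.r_[np.linalg.solve(A,T[:3]-S[:3])/.04,0,0,-dy/6].round(3)
def pose():
    o=get_obs(); R=Ro.from_quat(o["ee_rot"]).as_matrix()
    return np.r_[o["position"],np.degrees(np.arctan2(R[1,1],R[0,1]))]
E
python3 - <<'E'
from h import *
P=camera_params("top"); print("pose",pose())
for n,u,v,z in[("disc",223,242,.014),("rack",296,230,.006),("rackTL",286,198,.006),("rackTR",310,200,.006),("rackBL",282,260,.006),("cup",355,237,.01),("stand fork tip",424,211,.14),("stand arm",462,190,.14),("washer",261,181,.01),("tin",462,251,.04)]: print(n,p2w(P,u,v,z).round(3))
c=camera_params("wrist"); print("cam in tool",Ro.from_quat(get_obs()["ee_rot"]).as_matrix().T@(-c["R"].T@c["t"]-get_obs()["position"]), (c["R"]@Ro.from_quat(get_obs()["ee_rot"]).as_matrix()).round(2),c["mtx"][0])
print(plan(pose(),[.60,-.06,.28,-10],18))
im=camera("top")[:,:,::-1]
f=lambda x,y:cv2.resize(im[y-35:y+35,x-45:x+45],(400,300),interpolation=cv2.INTER_CUBIC)
cv2.imwrite("pics/m1.png",np.vstack([np.hstack([f(223,242),f(296,235)]),np.hstack([f(355,237),f(445,195)])]))
E
```

```text
pose [  0.24198234  -0.57589384   0.23060459 -67.20719682]
disc [0.507 0.332 0.014]
rack [0.54  0.106 0.006]
rackTL [0.641 0.136 0.006]
rackTR [0.633 0.061 0.006]
rackBL [0.448 0.151 0.006]
cup [ 0.514 -0.077  0.01 ]
stand fork tip [ 0.579 -0.259  0.14 ]
stand arm [ 0.637 -0.37   0.14 ]
washer [0.696 0.214 0.01 ]
tin [ 0.464 -0.397  0.04 ]
cam in tool [ 0.06659971 -0.00071545 -0.14284025] [[-0.    1.   -0.  ]
 [-0.96 -0.   -0.26]
 [-0.26 -0.    0.96]] [291.40306997   0.         321.57080136]
[ 0.905 -0.086 -0.069  0.     0.    -0.53 ]
```

View pics/m1.png

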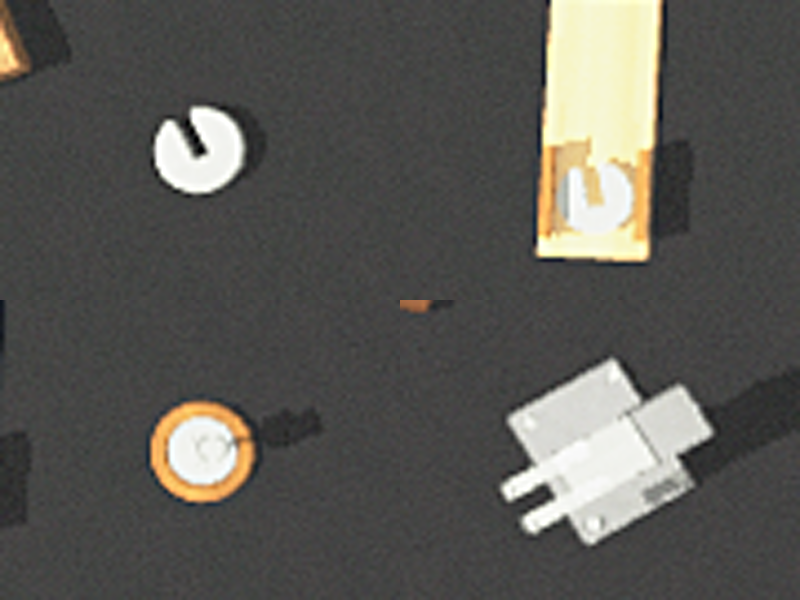

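Run:
```python
from h import *
a=pose(); b=[.57,-.24,.28,-60]; c=[.52,.02,.22,-60]; d=[.507,.332,.15,-59]
print(plan(a,b,14),plan(b,c,8),plan(c,d,9))
```

```text
[ 0.791 -0.281 -0.088  0.     0.    -0.086] [ 0.271 -0.782  0.188  0.     0.    -0.   ] [ 0.408 -0.765  0.194  0.     0.    -0.019]
```

Call:
carry_out(commands=[[[0.79,-0.28,-0.09,0,0,-0.09],[0.79,-0.28,-0.09,0,0,-0.09],[0.79,-0.28,-0.09,0,0,-0.09],[0.79,-0.28,-0.09,0,0,-0.09],[0.79,-0.28,-0.09,0,0,-0.09],[0.79,-0.28,-0.09,0,0,-0.09],[0.79,-0.28,-0.09,0,0,-0.09],[0.79,-0.28,-0.09,0,0,-0.09],[0.79,-0.28,-0.09,0,0,-0.09],[0.79,-0.28,-0.09,0,0,-0.09],[0.79,-0.28,-0.09,0,0,-0.09],[0.79,-0.28,-0.09,0,0,-0.09],[0.79,-0.28,-0.09,0,0,-0.09],[0.79,-0.28,-0.09,0,0,-0.09],[0,0,0,0,0,0],[0,0,0,0,0,0]]], hand=-1)

```text
clock: 1.48
position: [0.5701, -0.2375, 0.2814]
ee_rot: [0.965, 0.264, 0.0, -0.0]
ft_force: [-0.7, 0.1, -0.4]
grip_width: 1.001
grasp_force: 0.0
```

```bash
cat >> h.py <<'E'
import pickle
def snap(name):
    P=camera_params("wrist"); im=camera("wrist"); pickle.dump((P,im),open(f"{name}.pkl","wb")); print(pose().round(4)); return P,im
E
python3 -c "
from h import *
P,im=snap('fork'); print([w2p(P,x).round() for x in([.59,-.27,.14],[.514,-.077,.01])])"
```

```text
[  0.569   -0.2396   0.2813 -59.5842]
[array([361., 188.]), array([203., 144.])]
```

Call:
carry_out(commands=[[[0.27,-0.78,0.19,0,0,0],[0.27,-0.78,0.19,0,0,0],[0.27,-0.78,0.19,0,0,0],[0.27,-0.78,0.19,0,0,0],[0.27,-0.78,0.19,0,0,0],[0.27,-0.78,0.19,0,0,0],[0.27,-0.78,0.19,0,0,0],[0.27,-0.78,0.19,0,0,0],[0,0,0,0,0,0],[0,0,0,0,0,0]]])

```text
clock: 2.37
position: [0.5167, 0.0194, 0.2206]
ee_rot: [0.965, 0.262, -0.0, 0.0]
ft_force: [0.1, -0.7, 0.6]
grip_width: 0.997
grasp_force: 0.0
```

```bash
python3 -c "
from h import *
P,im=snap('mid'); print([w2p(P,x).round() for x in([.514,-.077,.01],[.48,.11,.01],[.63,.1,.01])])"
```

```text
[ 5.17200e-01  1.78000e-02  2.20800e-01 -5.97128e+01]
[array([386., 215.]), array([243., 164.]), array([311.,  51.])]
```

Call:
carry_out(commands=[[[0.41,-0.76,0.19,0,0,0],[0.41,-0.76,0.19,0,0,0],[0.41,-0.76,0.19,0,0,0],[0.41,-0.76,0.19,0,0,0],[0.41,-0.76,0.19,0,0,0],[0.41,-0.76,0.19,0,0,0],[0.41,-0.76,0.19,0,0,0],[0.41,-0.76,0.19,0,0,0],[0.41,-0.76,0.19,0,0,0],[0,0,0,0,0,0],[0,0,0,0,0,0]]])

```text
clock: 3.33
position: [0.5069, 0.3299, 0.1515]
ee_rot: [0.965, 0.262, -0.001, 0.0]
ft_force: [0.7, -0.8, 0.6]
grip_width: 1.0
grasp_force: 0.0
```

```bash
python3 -c "
from h import *
P,im=snap('disc'); print(w2p(P,[.507,.332,.014]).round(), camera_params('wrist')['mtx'])
o=[]
for n,x in(('fork',(.58,-.27,.14)),('mid',(.514,-.077,.04)),('mid',(.54,.106,.01)),('disc',(.507,.332,.014))):
    P,im=pickle.load(open(n+'.pkl','rb')); u,v=w2p(P,x).round().astype(int); u0=min(max(u-100,0),440); v0=min(max(v-75,0),250); print(n,u0,v0)
    o.append(cv2.resize(im[v0:v0+150,u0:u0+200,::-1],(400,300),interpolation=cv2.INTER_CUBIC))
cv2.imwrite('pics/m2.png',np.vstack([np.hstack(o[:2]),np.hstack(o[2:])]))
"
```

```text
[  0.5077   0.3283   0.1519 -59.7521]
[321. 188.] [[291.40306997   0.         321.57080136]
 [  0.         291.40306997 199.12628236]
 [  0.           0.           1.        ]]
fork 255 121
mid 292 148
mid 168 46
disc 221 113
```

View pics/m2.png

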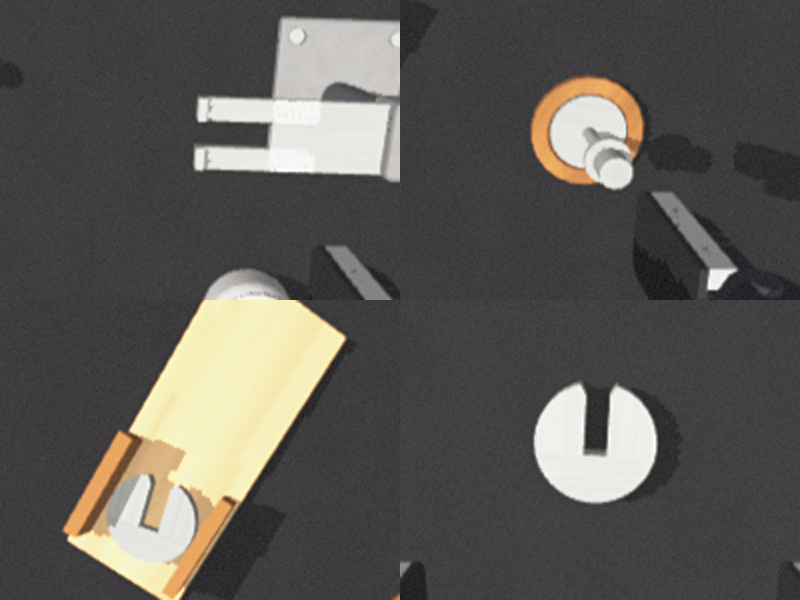

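```bash
python3 -c "
from h import *
o=dict(fork=(255,121,0,0),cup=(292,148,400,0),rack=(168,46,0,300),disc=(221,113,400,300)); f=dict(fork='fork',cup='mid',rack='mid',disc='disc')
def g(k,x,y,z):
    a=o[k]; return p2w(pickle.load(open(f[k]+'.pkl','rb'))[0],a[0]+(x-a[2])/2,a[1]+(y-a[3])/2,z)
yaw=lambda a,b:np.degrees(np.arctan2(*(b-a)[1::-1]))
m=(g('fork',197,109,.142)+g('fork',195,159,.142))/2; e=g('fork',385,139,.14)
fy=yaw(m,e); w=np.linalg.norm(g('fork',197,109,.142)-g('fork',195,159,.142)); print('mouth',m,'yaw',fy,'tine sep (25)',w,'seat',m[:2]+.024*np.array([np.cos(np.radians(fy)),np.sin(np.radians(fy))]))
print('cup',g('cup',587.5,130.5,.009),'foot',g('cup',589,132,.01),'knob',g('cup',617,173,.079))
s=g('rack',152,518,.018); print('small',s,yaw(g('rack',151,528,.018),g('rack',167,482,.018)))
c=[g('rack',*p,.006) for p in((67,540),(180,600),(347,339))]; print('rack',(c[0]+c[2])/2,yaw(c[1],c[2]),np.linalg.norm(c[1]-c[2]),np.linalg.norm(c[1]-c[0]))
d=g('disc',595.5,442,.014);print('large',d,yaw(g('disc',596,455,.014),g('disc',599,387,.014)), np.linalg.norm(g('disc',534,442,.014)-g('disc',657,442,.014)))
print(pose())
"
```

```text
mouth [ 0.58600695 -0.26335775  0.142     ] yaw -61.22711925260912 tine sep (25) 0.02550414291080574 seat [ 0.59755908 -0.28439458]
cup [ 0.51501971 -0.07589153  0.009     ] foot [ 0.51483063 -0.07691062  0.01      ] knob [ 0.51495439 -0.07659833  0.079     ]
small [0.49227203 0.11197266 0.018     ] 7.611285453252364
rack [0.54317446 0.10843799 0.006     ] -3.7444015160942015 0.18405809540126347 0.07756262203404644
large [0.50927912 0.33549981 0.014     ] 27.703273814012157 0.06050326217068079
[  0.50769949   0.32833326   0.1519367  -59.75207694]
```

```bash
python3 -c "
from h import *
print(plan(pose(),[.5093,.3355,.0,-62],6))"
```

```text
[ 0.02  -0.023  0.633  0.     0.     0.062]
```

Call:
carry_out(commands=[[[0.02,-0.02,0.63,0,0,0.06],[0.02,-0.02,0.63,0,0,0.06],[0.02,-0.02,0.63,0,0,0.06],[0.02,-0.02,0.63,0,0,0.06],[0.02,-0.02,0.63,0,0,0.06],[0.02,-0.02,0.62,0,0,0.06],[0,0,0,0,0,0],[0,0,0,0,0,0]]])

```text
clock: 4.05
position: [0.5092, 0.3339, 0.0013]
ee_rot: [0.97, 0.242, -0.001, 0.001]
ft_force: [0.9, -0.7, 0.5]
grip_width: 0.999
grasp_force: 0.0
```

Call:
carry_out(commands=[[[0,0,0,0,0,0],[0,0,0,0,0,0],[0,0,0,0,0,0],[0,0,0,0,0,0],[0,0,0,0,0,0],[0,0,0,0,0,0],[0,0,0,0,0,0],[0,0,0,0,0,0]]], hand=1, force=50)

```text
clock: 4.72
position: [0.5099, 0.3364, 0.0043]
ee_rot: [0.97, 0.243, 0.002, 0.0]
ft_force: [-2.1, -3.8, 11.5]
grip_width: 0.671
grasp_force: 51.2
```

```bash
python3 -c "
from h import *
p=pose();print(p, get_obs()['grip_width'],get_obs()['grasp_force'])
a=[*p[:2],.14,p[3]]; b=[.515,-.135,.14,0]
print(plan(p,a,5),plan(a,b,15))"
```

```text
[ 5.09945914e-01  3.36388819e-01  4.29130328e-03 -6.18462570e+01] 0.6711500661272539 51.239257492125034
[ 0.    -0.    -0.679  0.     0.    -0.   ] [-0.687  0.457 -0.     0.     0.    -0.687]
```

Call:
carry_out(commands=[[[0,0,-0.68,0,0,0],[0,0,-0.68,0,0,0],[0,0,-0.68,0,0,0],[0,0,-0.68,0,0,0],[0,0,-0.68,0,0,0],[-0.69,0.46,0,0,0,-0.69],[-0.69,0.46,0,0,0,-0.69],[-0.69,0.46,0,0,0,-0.69],[-0.69,0.46,0,0,0,-0.69],[-0.69,0.46,0,0,0,-0.69],[-0.69,0.46,0,0,0,-0.69],[-0.69,0.46,0,0,0,-0.69],[-0.69,0.46,0,0,0,-0.69],[-0.69,0.46,0,0,0,-0.69],[-0.69,0.46,0,0,0,-0.69],[-0.69,0.46,0,0,0,-0.69],[-0.69,0.46,0,0,0,-0.69],[-0.69,0.46,0,0,0,-0.69],[-0.69,0.46,0,0,0,-0.69],[-0.69,0.46,0,0,0,-0.69]]])

```text
clock: 6.38
position: [0.5157, -0.1393, 0.1388]
ee_rot: [0.704, 0.71, -0.0, 0.001]
ft_force: [-0.1, 0.8, -2.3]
grip_width: 0.665
grasp_force: 55.2
```

Call:
carry_out(commands=[[[0,0,0,0,0,0],[0,0,0,0,0,0]]])

```text
clock: 6.55
position: [0.5158, -0.139, 0.1382]
ee_rot: [0.706, 0.708, 0.0, 0.0]
ft_force: [-0.5, 1.2, -2.8]
grip_width: 0.668
grasp_force: 55.3
```

```bash
python3 -c "
from h import *
P,im=snap('held'); print(get_obs()['ft_force'],get_obs()['grip_width']); x=pose()
print(w2p(P,x[:3]),w2p(P,[.515,-.0765,.079]))
sc=camera('scene');u,v=w2p(camera_params('scene'),x[:3]).round().astype(int); print(u,v)
a=cv2.resize(im[:,80:560,::-1],(480,400)); b=cv2.resize(sc[v-50:v+50,u-40:u+40,::-1],(320,400),interpolation=cv2.INTER_CUBIC)
cv2.imwrite('pics/m3.png',np.hstack([a,b]))"
```

```text
[ 0.5155 -0.1373  0.1382  0.2299]
[ 0.32248097  0.46288601 -2.09941569] 0.6680389036061163
[322.21871621 246.95991592] [321.36236545 126.58986147]
295 139
```

View pics/m3.png

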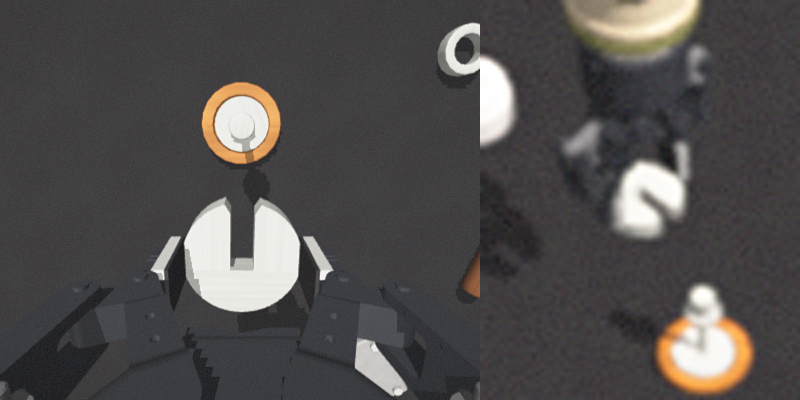

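```bash
python3 -c "
from h import *
from scipy.optimize import least_squares
P=pickle.load(open('held.pkl','rb'))[0]
print(p2w(P,321.5,122.5,.009),p2w(P,322,125,.079), 'cup,knob')
t=np.linspace(0,2*np.pi,361)
def box(q):
    c=np.array([q[0],q[1],q[2]]);th=q[3]
    pts=[w2p(P,c+.03*np.array([np.cos(a),np.sin(a)*np.cos(th),np.sin(a)*np.sin(th)])) for a in t]
    pts=np.array(pts);return np.r_[pts.min(0),pts.max(0)]
print(box([.5158,-.139,.148,0]))
# bottom edge of top face 311; left 264 right 380; top-face front edge ~ 197
for top in(194,197,200):
  r=least_squares(lambda q:box(q)-[264,top,380,311],[.5158,-.139,.148,0]);print(top,r.x,r.cost)
for v in (259,):
  print(p2w(P,322,259,.148),p2w(P,321,205,.148))
"
```

```text
[ 0.51506536 -0.07459118  0.009     ] [ 0.51542803 -0.07546255  0.079     ] cup,knob
[262.87265733 200.78803549 382.70322962 310.05488992]
194 [ 0.51541331 -0.13786177  0.14290825 -0.32372792] 5.2506581851510546e-27
197 [ 0.51541366 -0.13936727  0.14331068 -0.19209392] 3.6350710512584224e-27
200 [ 0.51541406 -0.14057507  0.14358468 -0.11061556] 5.121411214439644e-25
[ 0.51540777 -0.13933615  0.148     ] [ 0.51490152 -0.11108334  0.148     ]
```

```bash
python3 -c "
from h import *
from scipy.optimize import least_squares
P,im=pickle.load(open('held.pkl','rb'))
m=((im.min(2)>170)).astype(np.uint8); m[:180]=0
n,l,s,c=cv2.connectedComponentsWithStats(m); i=l[285,310]; print(s[i])
ct=max(cv2.findContours((l==i).astype(np.uint8),0,1)[0],key=len)[:,0]
hull=cv2.convexHull(ct)[:,0].astype(float)
def res(q,full=0):
    c,a,b=q[:3],q[3],q[4]; R=Ro.from_euler('xy',[a,b]).as_matrix()
    t=np.linspace(0,2*np.pi,721); pts=np.array([w2p(P,c+R@(.03*np.array([np.cos(x),np.sin(x),0]))) for x in t])
    h=hull[(hull[:,1]>215)]
    return np.array([np.linalg.norm(pts-x,axis=1).min() * (1 if cv2.pointPolygonTest(pts.astype(np.float32),tuple(map(float,x)),False)<0 else -1)for x in h])
r=least_squares(res,[.5158,-.139,.146,0,0],x_scale=[.001,.001,.001,.05,.05]);print(r.x,r.cost,len(r.fun))
cv2.imwrite('pics/z.png',cv2.resize(im[180:330,240:400,::-1],(640,600),interpolation=cv2.INTER_CUBIC))
"
```

```text
[ 264  198  116  114 8513]
[ 0.51510419 -0.13962153  0.1442209  -0.15343132 -0.04780305] 17.042861276865963 35
```

View pics/z.png

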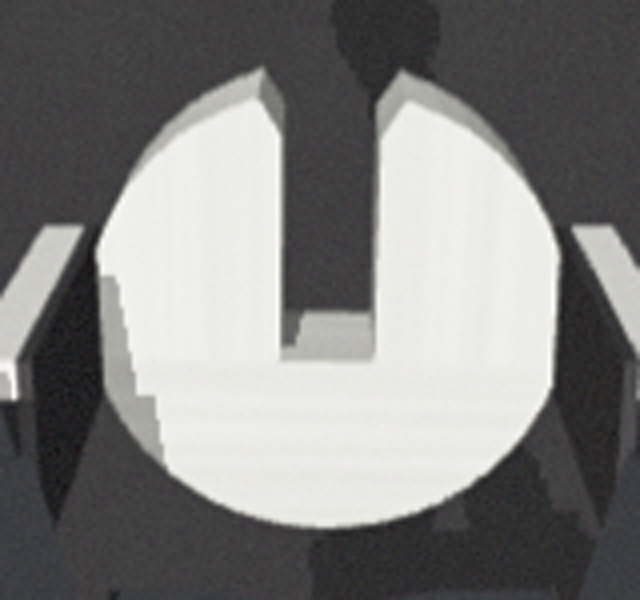

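```bash
python3 -c "
from h import *
from scipy.optimize import least_squares
P=pickle.load(open('held.pkl','rb'))[0]
# disc frame: x'=mouth(+y world), u=along world x ; z up from underside
obs=[((-.006,0,.014),269.5),((-.006,0,0),258),((.0285,.0095,.014),204.5),((.0285,.0095,0),197),((-.03,0,.014),311.7)]
def f(q):
    o=[]
    for (a,b,z),v in obs:
        X=[.5154,q[0]+a*np.cos(q[2])-z*np.sin(q[2]),q[1]+a*np.sin(q[2])+z*np.cos(q[2])]; o.append(w2p(P,X)[1]-v)
    return o
r=least_squares(f,[-.139,.134,0],x_scale=[.01,.01,.1]);print(r.x,r.fun); print(f([-.139,.134,0]),f([-.139,.130,0]))
"
```

```text
[-0.13966617  0.13405214 -0.02344244] [ 0.45050579 -0.14269305 -0.34432822  0.24895546 -0.20297977]
[np.float64(-0.33271411571530507), np.float64(-1.396902778178685), np.float64(-0.675627915291642), np.float64(-0.693583594533635), np.float64(-1.645618973081639)] [np.float64(-4.1508751340041385), np.float64(-4.6091873222910635), np.float64(-2.9690393462174143), np.float64(-2.602470349372254), np.float64(-6.308870869188752)]
```

Call:
carry_out(commands=[[[0,0,0.8,0,0,0],[0,0,0.8,0,0,0],[0,0,0.8,0,0,0],[0,0,0.62,0,0,0],[0,0,0,0,0,0],[0.2,0,0,0,0,0],[0.2,0,0,0,0,0],[0.2,0,0,0,0,0],[0,0,0,0,0,0],[0,0,0,0,0,0]]])

```text
clock: 7.48
position: [0.5162, -0.1124, 0.0182]
ee_rot: [0.705, 0.709, 0.0, 0.001]
ft_force: [0.9, 0.8, -2.2]
grip_width: 0.668
grasp_force: 55.1
```

```bash
python3 -c "
from h import *
P,im=snap('sl'); print(get_obs()['ft_force'])
cv2.imwrite('pics/sl.png',im[40:360,120:520,::-1])"
```

```text
[ 0.5159 -0.1131  0.0179  0.33  ]
[-0.01660737 -0.00436855 -2.79050028]
```

View pics/sl.png

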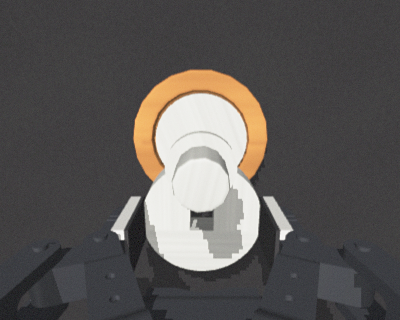

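Call:
carry_out(commands=[[[0.16,0,0,0,0,0],[0.16,0,0,0,0,0],[0.16,0,0,0,0,0],[0.16,0,0,0,0,0],[0.16,0,0,0,0,0],[0.16,0,0,0,0,0],[0,0,0,0,0,0],[0,0,0.05,0,0,0],[0,0,0.05,0,0,0],[0,0,0,0,0,0]]])

```text
clock: 8.37
position: [0.5156, -0.0746, 0.0142]
ee_rot: [0.705, 0.709, -0.0, 0.0]
ft_force: [-7.7, 3.0, 18.8]
grip_width: 0.668
grasp_force: 57.6
```

Call:
carry_out(commands=[[[0,0,-0.02,0,0,0]]])

```text
clock: 8.45
position: [0.5156, -0.0747, 0.0145]
ee_rot: [0.705, 0.709, 0.0, 0.0]
ft_force: [-0.6, 0.4, -0.8]
grip_width: 0.663
grasp_force: 55.5
```

Call:
carry_out(commands=[[[0,0,0,0,0,0],[0,0,0,0,0,0],[0,0,0,0,0,0],[0,0,0,0,0,0],[0,0,0,0,0,0],[0,0,-0.3,0,0,0],[0,0,-0.8,0,0,0],[0,0,-0.9,0,0,0],[0,0,-0.9,0,0,0],[0,0,-0.9,0,0,0],[0,0,-0.9,0,0,0],[0,0,0,0,0,0],[0,0,0,0,0,0]]], hand=-1)

```text
clock: 9.53
position: [0.5164, -0.0748, 0.2047]
ee_rot: [0.705, 0.709, 0.001, 0.002]
ft_force: [-0.0, -0.8, -0.4]
grip_width: 0.994
grasp_force: 0.0
```

```bash
python3 -c "
from h import *
P,im=snap('on'); 
for n,X in(('hanger',[.515,-.0757,.026]),('small',[.4923,.112,.018])): print(n,w2p(P,X))
cv2.imwrite('pics/on.png',im[0:400,20:620,::-1])
a=pose(); print(plan(a,[.4923,.112,.1,8],10))"
```

```text
[ 0.5154 -0.0748  0.2027  0.2975]
hanger [320.23829598 181.79379058]
small [297.5587174   -7.53304348]
[ 0.47  -0.027  0.257  0.     0.    -0.128]
```

View pics/on.png

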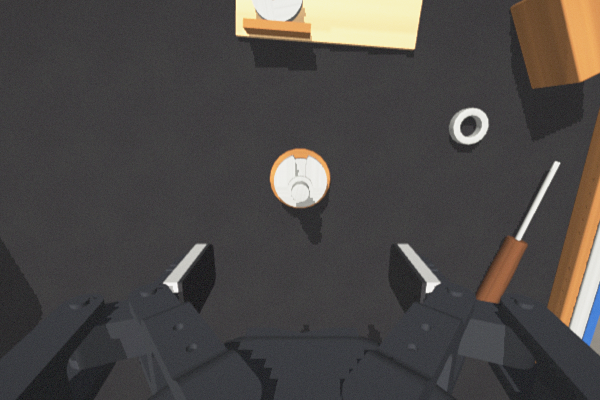

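```bash
python3 -c "
from h import *
from scipy.optimize import least_squares
P=pickle.load(open('held.pkl','rb'))[0]; Q=pickle.load(open('on.pkl','rb'))[0]
# camera->tool transform const: cam centre in tool (.0666,-.0007,-.1428), tool z = -(world z)
for n,P,z0,yc,pts in(('60',P,.1382,-.139,[(260,237),(383,237)]),('open',Q,.2030,-.0748,[(229,245),(418,245)])):
  for xo in(.011,.0135):
    for u,v in pts:
      c=-P['R'].T@P['t']; d=P['R'].T@np.linalg.solve(P['mtx'],[u,v,1]); s=(yc+xo-c[1])/d[1]; X=c+d*s; print(n,xo,'x off',X[0]-.5155,'tip rel TCP z',X[2]-z0)
"
```

```text
60 0.011 x off -0.030822922972438882 tip rel TCP z 0.008580251517721016
60 0.011 x off 0.030144199278159478 tip rel TCP z 0.0084733236168964
60 0.0135 x off -0.029469993897202562 tip rel TCP z 0.014538345970796701
60 0.0135 x off 0.028791657757187616 tip rel TCP z 0.014436163091237936
open 0.011 x off -0.042699083385069 tip rel TCP z 0.01980334322173488
open 0.011 x off 0.04508687057187577 tip rel TCP z 0.019443786875217833
open 0.0135 x off -0.04083390042332652 tip rel TCP z 0.025315303018479618
open 0.0135 x off 0.043069112171344126 tip rel TCP z 0.02497165053980277
```

Call:
carry_out(commands=[[[0.47,-0.03,0.26,0,0,-0.13],[0.47,-0.03,0.26,0,0,-0.13],[0.47,-0.03,0.26,0,0,-0.13],[0.47,-0.03,0.26,0,0,-0.13],[0.47,-0.03,0.26,0,0,-0.13],[0.47,-0.03,0.26,0,0,-0.13],[0.47,-0.03,0.26,0,0,-0.13],[0.47,-0.03,0.26,0,0,-0.13],[0.47,-0.03,0.26,0,0,-0.13],[0.47,-0.03,0.26,0,0,-0.13],[0,0,0,0,0,0],[0,0,0,0,0,0]]])

```text
clock: 10.58
position: [0.4893, 0.1125, 0.0963]
ee_rot: [0.655, 0.756, -0.001, -0.001]
ft_force: [0.4, -1.0, -0.0]
grip_width: 1.001
grasp_force: 0.0
```

```bash
python3 -c "
from h import *
P,im=snap('tr'); u,v=w2p(P,[.4923,.112,.018]); print(u,v)
hs=cv2.cvtColor(im,cv2.COLOR_RGB2HSV); m=((hs[...,1]<45)&(hs[...,2]>90)).astype(np.uint8)
yy,xx=np.mgrid[:400,:640]; m[(xx-u)**2+(yy-v)**2>75**2]=0
n,l,s,c=cv2.connectedComponentsWithStats(m); i=1+s[1:,4].argmax(); print(s[i],c[i])
h=cv2.convexHull(max(cv2.findContours((l==i).astype(np.uint8),0,1)[0],key=len))
W=np.array([p2w(P,*q,.018)[:2] for q in h[:,0]]); 
from scipy.optimize import least_squares
r=least_squares(lambda q:np.hypot(*(W-q[:2]).T)-q[2],[.492,.112,.026],loss='soft_l1',f_scale=.0005); print('circle',r.x)
# slot: non-disc pixels within r<22mm -> direction
g=[(p2w(P,x,y,.018)[:2]-r.x[:2]) for y in range(int(v)-70,int(v)+70) for x in range(int(u)-70,int(u)+70) if l[y,x]!=i]
g=np.array([q for q in g if .010<np.hypot(*q)<.020]); print(len(g),'slot yaw',np.degrees(np.arctan2(*g.mean(0)[::-1])))
cv2.imwrite('pics/tr.png',np.hstack([im[max(int(v)-100,0):int(v)+100,int(u)-100:int(u)+100,::-1],cv2.merge([(l==i).astype(np.uint8)*255]*3)[max(int(v)-100,0):int(v)+100,int(u)-100:int(u)+100]]))"
```

```text
[0.4901 0.1115 0.0969 8.117 ]
326.26013455481205 208.4290641180453
[ 292  174   64   65 2860] [322.56468531 206.25104895]
circle [0.49103979 0.11298116 0.02628642]
137 slot yaw 15.731138691322675
```

```bash
python3 -c "
from h import *
print(plan(pose(),[.491,.113,.006,12],5)); a=[.491,.113,.006,12];b=[.491,.113,.06,12];c=[.598,.105,.06,-78]; print(plan(b,c,16))"
```

```text
[ 0.007  0.006  0.455  0.     0.    -0.129]
[ 0.081  0.167 -0.     0.     0.     0.938]
```

Call:
carry_out(commands=[[[0.01,0.01,0.45,0,0,-0.13],[0.01,0.01,0.45,0,0,-0.13],[0.01,0.01,0.45,0,0,-0.13],[0,0,0.45,0,0,-0.13],[0,0,0.45,0,0,-0.13],[0,0,0,0,0,0],[0,0,0,0,0,0]]])

```text
clock: 11.22
position: [0.4914, 0.1122, 0.0074]
ee_rot: [0.63, 0.777, -0.001, -0.001]
ft_force: [0.6, -0.7, -0.0]
grip_width: 1.001
grasp_force: 0.0
```

Call:
carry_out(commands=[[[0,0,0,0,0,0],[0,0,0,0,0,0],[0,0,0,0,0,0],[0,0,0,0,0,0],[0,0,0,0,0,0],[0,0,0,0,0,0],[0,0,0,0,0,0],[0,0,0,0,0,0]]], hand=1, force=50)

```text
clock: 11.88
position: [0.4921, 0.113, 0.0092]
ee_rot: [0.63, 0.777, -0.0, 0.001]
ft_force: [-5.7, -2.7, 14.7]
grip_width: 0.553
grasp_force: 48.8
```

Call:
carry_out(commands=[[[0,0,-0.5,0,0,0],[0,0,-0.8,0,0,0],[0.08,0.17,0,0,0,0.94],[0.08,0.17,0,0,0,0.94],[0.08,0.17,0,0,0,0.94],[0.08,0.17,0,0,0,0.94],[0.08,0.17,0,0,0,0.94],[0.08,0.17,0,0,0,0.94],[0.08,0.17,0,0,0,0.94],[0.08,0.17,0,0,0,0.94],[0.08,0.17,0,0,0,0.94],[0.08,0.17,0,0,0,0.94],[0.08,0.17,0,0,0,0.94],[0.08,0.17,0,0,0,0.94],[0.08,0.17,0,0,0,0.94],[0.08,0.17,0,0,0,0.94],[0.08,0.17,0,0,0,0.94],[0.08,0.17,0,0,0,0.94],[0,0,0,0,0,0],[0,0,0,0,0,0]]])

```text
clock: 13.55
position: [0.5996, 0.1035, 0.0599]
ee_rot: [0.995, 0.104, 0.0, 0.0]
ft_force: [0.4, 0.7, -1.7]
grip_width: 0.548
grasp_force: 51.7
```

```bash
python3 -c "
from h import *
P,im=snap('lay'); print(get_obs()['grip_width'],get_obs()['ft_force'], w2p(P,[.598,.105,.006]))
cv2.imwrite('pics/lay.png',im[0:400,20:620,::-1])"
```

```text
[ 5.99300e-01  1.04000e-01  5.99000e-02 -7.80403e+01]
0.551138189495861 [-0.32358254  0.44019095 -1.38119545] [319.94030947 217.63355988]
```

View pics/lay.png

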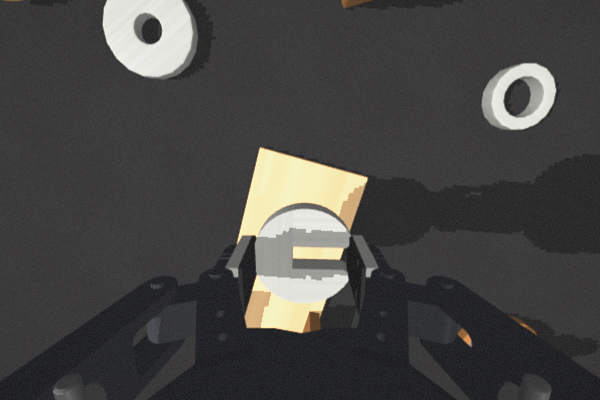

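Call:
carry_out(commands=[[[0,0,0.45,0,0,0],[0,0,0.45,0,0,0],[0,0,0.36,0,0,0],[0,0,0,0,0,0],[0,0,0,0,0,0]]])

```text
clock: 14.02
position: [0.5989, 0.1041, 0.009]
ee_rot: [0.995, 0.104, -0.0, -0.0]
ft_force: [1.0, -0.8, -1.6]
grip_width: 0.551
grasp_force: 68.9
```

Call:
carry_out(commands=[[[0,0,0.02,0,0,0],[0,0,0.02,0,0,0]]])

```text
clock: 14.18
position: [0.5997, 0.1039, 0.0082]
ee_rot: [0.995, 0.103, 0.0, -0.0]
ft_force: [0.1, 0.4, -1.1]
grip_width: 0.548
grasp_force: 68.9
```

Call:
carry_out(commands=[[[0,0,0,0,0,0],[0,0,0,0,0,0],[0,0,0,0,0,0],[0,0,0,0,0,0],[0,0,0,0,0,0],[0,0,0,0,0,0]]], hand=-1)

```text
clock: 14.68
position: [0.5997, 0.1036, 0.0078]
ee_rot: [0.995, 0.102, 0.0, 0.0]
ft_force: [0.1, 0.2, -0.4]
grip_width: 1.0
grasp_force: 0.0
```

Call:
carry_out(commands=[[[0,0,0,0,0,-0.9],[0,0,0,0,0,-0.9],[0,0,0,0,0,-0.9],[0,0,0,0,0,-0.9],[0,0,0,0,0,-0.9],[0,0,0,0,0,-0.9],[0,0,0,0,0,-0.9],[0,0,0,0,0,-0.9],[0,0,0,0,0,-0.9],[0,0,0,0,0,-0.9],[0,0,0,0,0,-0.9],[0,0,0,0,0,-0.9],[0,0,0,0,0,-0.9],[0,0,0,0,0,-0.9],[0,0,0,0,0,-0.9],[0,0,0,0,0,-0.9],[0,0,0,0,0,-0.6],[0,0,0,0,0,0],[0,0,0,0,0,0]]])

```text
clock: 16.27
position: [0.5996, 0.1035, 0.0076]
ee_rot: [0.632, 0.775, 0.0, -0.0]
ft_force: [-0.3, 0.2, -1.2]
grip_width: 1.001
grasp_force: 0.0
```

```bash
cat > det.py <<'E'
from h import *
from scipy.optimize import least_squares
def det(P,im,X,z,rad,pr=85):
    u,v=w2p(P,[*X,z]); hs=cv2.cvtColor(im,cv2.COLOR_RGB2HSV); m=((hs[...,1]<45)&(hs[...,2]>90)).astype(np.uint8)
    yy,xx=np.mgrid[:400,:640]; m[(xx-u)**2+(yy-v)**2>pr**2]=0
    n,l,s,c=cv2.connectedComponentsWithStats(m); i=1+s[1:,4].argmax()
    h=cv2.convexHull(max(cv2.findContours((l==i).astype(np.uint8),0,1)[0],key=len))
    W=np.array([p2w(P,*q,z)[:2] for q in h[:,0]])
    r=least_squares(lambda q:np.hypot(*(W-q[:2]).T)-q[2],[*X,rad],loss='soft_l1',f_scale=.0005); return r.x,s[i]
E
python3 -c "
from det import *
P,im=snap('re'); print(det(P,im,[.599,.104],.018,.026)); print(get_obs()['ft_force'])
cv2.imwrite('pics/re.png',im[...,::-1])"
```

```text
[5.99600e-01 1.03500e-01 7.70000e-03 1.15983e+01]
(array([0.59860461, 0.10416182, 0.02664913]), array([ 269,  204,  104,   99, 6887], dtype=int32))
[-0.50649737 -0.30838592 -0.46504055]
```

Call:
carry_out(commands=[[[0,0,0.04,0,0,0],[0,0,0,0,0,0],[0,0,0,0,0,0],[0,0,0,0,0,0],[0,0,0,0,0,0],[0,0,0,0,0,0],[0,0,0,0,0,0],[0,0,0,0,0,0]]], hand=1, force=50)

```text
clock: 16.98
position: [0.5996, 0.1036, 0.0065]
ee_rot: [0.631, 0.776, -0.0, 0.0]
ft_force: [-2.0, -0.8, 4.9]
grip_width: 0.582
grasp_force: 52.0
```

```bash
python3 -c "
from h import *
p=pose();print(p)
a=p.copy();a[2]=.148; b=[.515,-.0155,.148,0]; print(plan(p,a,4),plan(a,b,6))"
```

```text
[5.99583093e-01 1.03626398e-01 6.48606286e-03 1.17364906e+01]
[ 0.     0.    -0.884  0.     0.    -0.   ] [-0.452 -0.41  -0.     0.     0.     0.326]
```

Call:
carry_out(commands=[[[0,0,-0.7,0,0,0],[0,0,-0.8,0,0,0],[0,0,-0.8,0,0,0],[-0.45,-0.41,0,0,0,0.33],[-0.45,-0.41,0,0,0,0.33],[-0.45,-0.41,0,0,0,0.33],[-0.45,-0.41,0,0,0,0.33],[-0.45,-0.41,0,0,0,0.33],[-0.45,-0.41,0,0,0,0.33],[0,0,0,0,0,0],[0,0,0,0,0,0]]])

```text
clock: 17.9
position: [0.5143, -0.0164, 0.098]
ee_rot: [0.709, 0.705, -0.0, 0.0]
ft_force: [0.9, 0.1, -1.3]
grip_width: 0.583
grasp_force: 53.0
```

```bash
python3 -c "
from det import *
P,im=snap('h2'); p=pose(); print(det(P,im,p[:2],p[2]+.0115,.026,100),get_obs()['grip_width'],get_obs()['ft_force'])
cv2.imwrite('pics/h2.png',im[...,::-1])
X=w2p(camera_params('top'),[.515,-.0757,.079]);print(X)"
```

```text
[ 0.5149 -0.0152  0.0982 -0.15  ]
(array([ 0.51552199, -0.02224118,  0.03262025]), array([ 271,  204,  102,  128, 8779], dtype=int32)) 0.5803701501715343 [ 0.80786659 -0.15493488 -1.88425271]
[357.07780949 236.08920195]
```

Call:
carry_out(commands=[[[0,0.01,0.6,0,0,0],[0,0,0.6,0,0,0],[0,0,0.56,0,0,0],[0,0,0,0,0,0],[-0.2,0,0,0,0,0],[-0.2,0,0,0,0,0],[-0.2,0,0,0,0,0],[-0.2,0,0,0,0,0],[-0.1,0,0,0,0,0],[0,0,0,0,0,0],[0,0,0,0,0,0]]])

```text
clock: 18.87
position: [0.5153, -0.0515, 0.0281]
ee_rot: [0.708, 0.706, 0.0, 0.0]
ft_force: [0.8, -0.4, -1.8]
grip_width: 0.58
grasp_force: 53.0
```

```bash
python3 -c "
from det import *
P,im=snap('s2'); print(get_obs()['ft_force'])
cv2.imwrite('pics/s2.png',im[0:400,120:520,::-1])"
```

```text
[ 0.5152 -0.051   0.028  -0.1401]
[ 0.75713039 -0.25963508 -0.75363837]
```

View pics/s2.png

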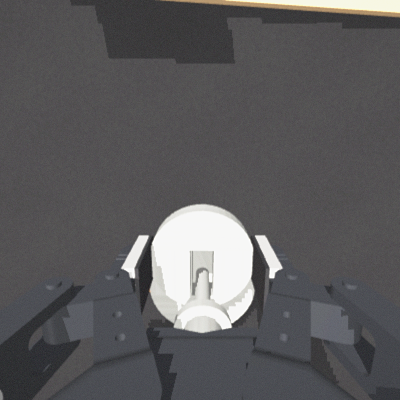

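Call:
carry_out(commands=[[[-0.13,0,0,0,0,0],[-0.13,0,0,0,0,0],[-0.12,0,0,0,0,0],[-0.12,0,0,0,0,0],[-0.12,0,0,0,0,0],[0,0,0,0,0,0],[0,0,0.05,0,0,0],[0,0,0.03,0,0,0],[0,0,0,0,0,0]]])

```text
clock: 19.67
position: [0.5151, -0.0759, 0.0245]
ee_rot: [0.708, 0.706, -0.0, 0.0]
ft_force: [-1.1, -0.9, -1.0]
grip_width: 0.579
grasp_force: 53.1
```

Call:
carry_out(commands=[[[0,0,0.015,0,0,0],[0,0,0.01,0,0,0]]])

```text
clock: 19.83
position: [0.5152, -0.0759, 0.0243]
ee_rot: [0.708, 0.706, -0.0, 0.0]
ft_force: [-7.8, 0.2, 18.6]
grip_width: 0.586
grasp_force: 54.9
```

Call:
carry_out(commands=[[[0,0,0,0,0,0],[0,0,0,0,0,0],[0,0,0,0,0,0],[0,0,0,0,0,0],[0,0,0,0,0,0],[0,0,-0.3,0,0,0],[0,0,-0.6,0,0,0],[0,0,-0.6,0,0,0],[0,0,-0.6,0,0,0],[0,0,-0.6,0,0,0],[0,0,0,0,0,0],[0,0,0,0,0,0],[0,0,0,0,0,0]]], hand=-1)

```text
clock: 20.92
position: [0.5149, -0.076, 0.1316]
ee_rot: [0.708, 0.706, -0.0, 0.0]
ft_force: [-0.9, 0.0, 0.1]
grip_width: 0.997
grasp_force: 0.0
```

```bash
python3 -c "
from det import *
P,im=snap('done2'); print(w2p(P,[.515,-.0757,.079]),w2p(P,[.515,-.0757,.036]))
for z,r,pr in((.036,.026,60),(.024,.03,80)): print(det(P,im,[.515,-.0757],z,r,pr))
# knob top: bright blob? 
u,v=w2p(P,[.515,-.0757,.079]).astype(int); g=im[v-22:v+24:3,u-30:u+31:3].mean(2).astype(int)
for r in g: print(*r)
print(pose())"
```

```text
[ 0.5146 -0.0759  0.131  -0.1276]
[322.67476181 217.41973477] [322.53130075 200.95587058]
(array([ 0.51493183, -0.0784696 ,  0.05191253]), array([ 263,  141,  120,  120, 8925], dtype=int32))
(array([ 0.51496259, -0.08136812,  0.07252084]), array([  243,   118,   160,   160, 17487], dtype=int32))
247 247 247 247 247 247 247 246 247 247 247 247 247 244 247 247 247 247 247 247 247
247 247 247 247 247 247 246 247 247 247 247 247 247 247 244 247 247 247 247 247 247
247 247 247 247 247 247 247 247 248 242 241 239 248 247 247 245 247 247 247 247 247
247 247 247 247 247 247 247 246 239 241 241 237 229 242 247 247 247 247 247 247 248
247 247 247 247 247 247 247 235 244 247 247 248 245 207 250 247 247 247 247 247 246
249 247 247 247 247 247 248 248 247 247 247 247 247 250 248 247 247 247 247 247 238
221 247 247 247 247 247 247 247 247 247 247 247 247 247 234 247 247 247 247 248 178
100 253 247 247 247 247 247 247 247 247 247 247 247 247 243 248 243 247 247 236 73
97 95 253 247 247 247 247 247 247 247 247 247 247 247 247 240 235 248 254 70 68
95 95 82 255 247 247 247 247 247 247 247 247 247 247 230 232 236 231 70 72 73
93 95 101 64 241 249 247 243 247 247 247 247 247 248 230 233 159 67 70 72 69
96 97 92 93 65 89 255 220 227 250 250 250 245 215 174 74 68 68 69 71 72
94 96 96 95 69 71 68 64 67 70 74 70 66 66 71 65 73 73 74 69 70
98 97 96 96 94 67 69 66 70 70 68 70 69 70 71 68 71 68 71 69 68
97 93 94 95 96 92 71 67 70 72 69 69 71 72 72 71 67 67 73 70 73
95 95 94 95 95 93 64 67 68 68 70 70 69 71 71 69 70 72 73 69 83
[ 0.51457072 -0.07589622  0.13103598 -0.12762109]
```

Call:
carry_out(commands=[[[0.01,0.01,0.6,0,0,0],[0,0,0.6,0,0,0],[0,0,0.5,0,0,0],[0,0,0,0,0,0],[0,0,0,0,0,0]]])

```text
clock: 21.38
position: [0.5144, -0.0751, 0.0625]
ee_rot: [0.708, 0.707, -0.001, -0.001]
ft_force: [0.7, -0.0, -0.5]
grip_width: 1.0
grasp_force: 0.0
```

Call:
carry_out(commands=[[[0,0,0,0,0,0],[0,0,0,0,0,0],[0,0,0,0,0,0],[0,0,0,0,0,0],[0,0,0,0,0,0],[0,0,0,0,0,0],[0,0,0,0,0,0],[0,0,0,0,0,0],[0,0,0,0,0,0],[0,0,0,0,0,0],[0,0,0,0,0,0]]], hand=1, force=90)

```text
clock: 22.3
position: [0.5157, -0.0756, 0.0643]
ee_rot: [0.708, 0.706, -0.0, 0.0]
ft_force: [-3.3, 0.6, 7.1]
grip_width: 0.167
grasp_force: 87.9
```

```bash
python3 -c "
from h import *
p=pose();print(p); T=camera_params('top')
a=p2w(T,423.2,202.3,.142);b=p2w(T,428.1,210.6,.142);print(a,b,(a+b)/2)
q=p.copy();q[2]+=.095; c=[.5639,-.2231,q[2],0]; print(plan(q,c,7))"
```

```text
[ 0.51572621 -0.07564563  0.06431402 -0.13150392]
[ 0.60385752 -0.25755835  0.142     ] [ 0.58019607 -0.27013405  0.142     ] [ 0.59202679 -0.2638462   0.142     ]
[-0.526  0.173 -0.     0.     0.    -0.003]
```

```bash
cat > fk.py <<'E'
from h import *
u=np.array([np.cos(np.radians(-61.2)),np.sin(np.radians(-61.2))]); n=np.array([-u[1],u[0]]); S=np.array([.5976,-.2844])
def samp(P,im,a,l,z=.14):
    x=w2p(P,[*(S+a*u+l*n),z]); return cv2.getRectSubPix(im,(1,1),tuple(map(float,x)))[0,0].mean()
def prof(P,im):
    im=im.astype(np.float32)
    for a in(-.02,-.015,-.01,-.005,0,.006): print('a',a,*[int(samp(P,im,a,l/1000)) for l in range(-26,27,1)])
    for l in(-.0125,.0125): print('l',l,*[int(samp(P,im,a/1000,l,.142)) for a in range(-36,-14,1)])
    print('mid',*[int(samp(P,im,a/1000,0)) for a in range(-6,26,1)])
E
python3 -c "
from fk import *
prof(*pickle.load(open('fork.pkl','rb')))
print('top');prof(camera_params('top'),camera('top'))"
```

```text
a -0.02 64 63 66 64 63 62 71 117 189 220 225 225 229 232 229 226 223 222 210 174 126 86 67 60 60 62 63 64 63 63 59 58 90 192 220 221 222 223 226 228 226 226 227 231 186 113 73 62 61 62 62 60 60
a -0.015 66 65 64 64 65 65 60 73 155 213 231 232 229 231 232 232 232 231 227 203 145 88 65 60 62 63 64 62 60 63 59 62 69 143 214 231 232 232 233 233 231 231 232 232 198 127 77 63 62 62 62 61 60
a -0.01 62 66 65 65 66 66 61 80 168 223 233 232 231 232 232 230 231 232 227 199 141 90 66 61 60 60 59 63 63 60 62 57 72 150 213 231 233 232 232 231 231 231 233 231 203 137 78 62 60 61 61 63 65
a -0.005 64 61 63 63 63 61 58 76 154 220 233 232 232 231 232 232 231 232 230 204 138 89 65 62 61 60 61 61 61 62 59 58 75 161 224 233 232 232 233 233 231 231 232 231 202 130 74 61 60 60 61 60 62
a 0 63 63 62 65 64 62 61 83 152 221 234 232 232 232 233 230 231 233 231 197 138 91 64 60 62 63 61 60 62 60 58 60 83 157 222 234 232 232 232 232 232 232 232 227 196 127 75 63 63 61 61 62 62
a 0.006 62 62 63 63 63 62 64 89 158 222 233 233 232 232 232 232 232 233 231 196 129 85 69 63 63 62 63 64 63 63 61 61 75 140 219 233 233 
[... 1123 characters left out ...]
3
a 0 50 49 46 43 43 49 64 85 110 136 158 176 181 185 185 181 175 167 150 123 95 70 57 47 39 41 43 45 45 44 43 59 93 126 156 168 176 183 183 183 184 176 163 150 136 119 97 78 75 69 60 58 63
a 0.006 125 129 128 123 120 121 128 141 153 162 171 180 182 182 183 181 179 178 170 156 141 131 129 130 126 124 124 127 126 124 123 130 140 150 161 169 175 179 178 177 176 175 176 178 186 193 200 209 212 217 220 213 211
l -0.0125 49 48 47 47 47 46 46 48 52 59 68 80 95 121 149 174 186 186 185 182 180 180
l 0.0125 61 62 64 66 70 71 68 65 63 66 70 79 107 136 163 178 183 186 186 185 182 178
mid 46 49 47 44 43 43 43 44 54 71 90 109 124 137 147 146 142 138 134 133 138 148 159 167 173 174 175 175 175 175 175 174
```

Call:
carry_out(commands=[[[0,0,-0.3,0,0,0],[0,0,-0.6,0,0,0],[0,0,-0.7,0,0,0],[0,0,-0.67,0,0,0],[0,0,0,0,0,0],[-0.3,0.1,0,0,0,0],[-0.53,0.17,0,0,0,0],[-0.53,0.17,0,0,0,0],[-0.53,0.17,0,0,0,0],[-0.53,0.17,0,0,0,0],[-0.53,0.17,0,0,0,0],[-0.5,0.17,0,0,0,0],[-0.23,0.07,0,0,0,0],[0,0,0,0,0,0],[0,0,0,0,0,0],[0,0,0,0,0,0]]])

```text
clock: 23.68
position: [0.5623, -0.2214, 0.1536]
ee_rot: [0.707, 0.707, -0.0, -0.001]
ft_force: [-0.3, 0.8, -6.1]
grip_width: 0.166
grasp_force: 89.7
```

```bash
python3 -c "
from h import *
q=np.mean([pose() for _ in range(5)],0); print(q,get_obs()['ft_force'],get_obs()['grip_width']); print(plan(q,[.5976,-.2844,q[2],q[3]],12))
r=Ro.from_quat(get_obs()['ee_rot']).as_matrix(); print(r.round(3))"
```

```text
[ 0.56230734 -0.22144602  0.15360113 -0.0529124 ] [-0.3406141   0.79657359 -6.14724745] 0.1658115679760351
[-0.131  0.074 -0.     0.     0.    -0.   ]
[[ 0.001  1.    -0.001]
 [ 1.    -0.001  0.001]
 [ 0.001 -0.001 -1.   ]]
```

Call:
carry_out(commands=[[[0,0,-0.03,0,0,0],[-0.13,0.074,0,0,0,0],[-0.13,0.074,0,0,0,0],[-0.13,0.074,0,0,0,0],[-0.13,0.074,0,0,0,0],[-0.13,0.074,0,0,0,0],[-0.13,0.074,0,0,0,0],[-0.13,0.074,0,0,0,0],[-0.13,0.074,0,0,0,0],[-0.13,0.074,0,0,0,0],[0,0,0,0,0,0],[0,0,0,0,0,0]]])

```text
clock: 24.68
position: [0.5893, -0.2699, 0.1553]
ee_rot: [0.708, 0.706, 0.0, -0.0]
ft_force: [1.2, 0.9, -6.5]
grip_width: 0.167
grasp_force: 89.7
```

Call:
carry_out(commands=[[[-0.12,0.07,0,0,0,0],[-0.12,0.07,0,0,0,0],[-0.12,0.07,0,0,0,0],[0,0,0,0,0,0],[0,0,0.05,0,0,0],[0,0,0.05,0,0,0],[0,0,0.03,0,0,0],[0,0,0,0,0,0],[0,0,0,0,0,0]]])

```text
clock: 25.43
position: [0.5976, -0.2839, 0.1502]
ee_rot: [0.708, 0.706, -0.0, -0.0]
ft_force: [0.0, -0.1, -7.1]
grip_width: 0.166
grasp_force: 89.8
```

Call:
carry_out(commands=[[[0,0,0.02,0,0,0],[0,0,0.02,0,0,0],[0,0,0,0,0,0]]])

```text
clock: 25.68
position: [0.5976, -0.2841, 0.1486]
ee_rot: [0.708, 0.706, -0.0, -0.0]
ft_force: [-0.2, -0.3, -6.0]
grip_width: 0.163
grasp_force: 89.8
```

Call:
carry_out(commands=[[[0,0,0.02,0,0,0],[0,0,0,0,0,0]]])

```text
clock: 25.85
position: [0.5977, -0.2841, 0.1484]
ee_rot: [0.708, 0.706, -0.0, 0.0]
ft_force: [-2.0, 0.9, -1.3]
grip_width: 0.164
grasp_force: 90.4
```

Call:
carry_out(commands=[[[0,0,0.02,0,0,0],[0,0,0,0,0,0]]])

```text
clock: 26.02
position: [0.5978, -0.2841, 0.1484]
ee_rot: [0.708, 0.706, -0.0, 0.0]
ft_force: [-5.2, 1.0, 4.9]
grip_width: 0.163
grasp_force: 91.1
```

Call:
carry_out(commands=[[[0,0,-0.02,0,0,0]]])

```text
clock: 26.1
position: [0.5978, -0.2841, 0.1485]
ee_rot: [0.708, 0.706, 0.0, 0.0]
ft_force: [0.3, -0.1, -5.9]
grip_width: 0.17
grasp_force: 90.1
```

Call:
carry_out(commands=[[[0,0,0,0,0,0],[0,0,0,0,0,0],[0,0,0,0,0,0],[0,0,0,0,0,0],[0,0,0,0,0,0],[0,0,0,0,0,0],[0,0,0,0,0,0],[0,0,0,0,0,0],[0,0,-0.2,0,0,0],[0,0,-0.4,0,0,0],[0,0,-0.6,0,0,0],[0,0,-0.6,0,0,0],[0,0,-0.6,0,0,0],[0,0,0,0,0,0],[0,0,0,0,0,0],[0,0,0,0,0,0]]], hand=-1)

```text
clock: 27.43
position: [0.5975, -0.284, 0.2437]
ee_rot: [0.708, 0.706, -0.0, -0.0]
ft_force: [0.1, -0.2, -1.7]
grip_width: 0.999
grasp_force: 0.0
```

```bash
python3 -c "
from fk import *
from scipy.ndimage import label
P,im=snap('end'); print(get_obs()['ft_force'],get_obs()['grip_width'])
# expected pixel of knob top/collar, and discs; compare mask of bright pixels with expectation
for n,z,r in(('knob',.163,.009),('disc_s top',.12,.026),('disc_l top',.108,.03)):
    t=np.linspace(0,2*np.pi,12,endpoint=False); print(n,w2p(P,[*S,z]).round(),[int(cv2.getRectSubPix(im.astype(np.float32),(3,3),tuple(map(float,w2p(P,[*(S+k*r*np.array([np.cos(a),np.sin(a)])),z]))))[1,1].mean()) for k in(.9,1.15) for a in t])
"
```

```text
[ 0.5973 -0.284   0.2431 -0.1281]
[-0.3222864   0.27303947 -0.3783147 ] 0.9966858817231307
knob [323. 207.] [207, 223, 237, 246, 246, 246, 245, 242, 238, 230, 219, 197, 218, 245, 174, 211, 210, 229, 245, 245, 212, 195, 193, 193]
disc_s top [323. 194.] [241, 238, 244, 239, 245, 243, 245, 239, 245, 212, 199, 246, 190, 72, 225, 79, 245, 247, 246, 123, 227, 196, 245, 247]
disc_l top [322. 191.] [254, 245, 246, 146, 243, 241, 228, 242, 246, 224, 246, 246, 137, 79, 74, 76, 76, 74, 74, 76, 196, 195, 244, 227]
```

```bash
python3 -c "
from workcell import *
print(hand_in())"
```

```text
the job is handed in; nothing more can be done
None
```

The loaded hanger is hanging in the stand's fork, with both discs on the stem and their slots facing opposite ways. The gripper is clear and I handed the job in at about 27 s; `hand_in()` gave no verdict.

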